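Load a vial rack through a one-way flap

TASK

Pick up the rack of vials, set it down lengthwise on the open apron of the receiving bay, and push it along the bay through the sprung one-way flap until the sprung pad at the far end gives by about 4 mm; push slowly and gently, the pad must not be driven to its stop and the rack must not be jammed. Then let go, leaving the rack inside with the flap shut behind it, the vials still in it, and the other things on the desk where they are.

Things in the scene. Friction and masses are not known exactly. Their poses are not given: they have to be found in the camera images.
- rack: Orange open-topped vial rack, 60 x 108 x 26 mm, 0.11 kg before its vials (varies), loose on the desk. Origin: centre of its underside; x across (60 mm), y along its length (108 mm), z up. Both ends are alike, either may lead. It holds three loose vials, whose caps reach 51 mm above its underside.
- vial_a: Capped vial, 13 mm across, 48 mm tall, standing loosely in a cell of the rack. Origin: centre of its underside.
- vial_b: Like vial_a, in another cell of the rack.
- vial_c: Like vial_a, in another cell of the rack.
- bay: Receiving bay screwed to the desk: straight open-topped channel on an aluminium base plate 5 mm thick, on which the rack slides. Origin: underside, mid-channel, in the gate. x is the way in, y left of travel, z up. Plate x -150 to 215, y -50 to 50 mm. Steel side walls 24 mm high over the plate, 66 mm apart inside (y -33 to 33) from x = -25 mm on, flaring to 92 mm apart at x = -47 mm.
- apron (a point): Point on top of the base plate (5 mm over the bay's origin) in the middle of the bare apron in front of the walls, at x = -85 mm of the bay. A rack centred here, its length along the bay's x, has its front 31 mm before the gate, and both its long sides are free for fingers.
- gate (a point): Point on top of the base plate in the gate (5 mm over the bay's origin), where the flap stands. On the +y side the wall stands back to y = 42 mm from x = -6 to 34 mm, to take the open flap, and slants in to y = 33 mm at x = 62 mm.
- flap (a joint): Grey one-way flap, rad: 0 = shut across the gate, 1.6 = swung inward into the recess; never outward. Upright hinge at bay x 0, y 38.5 mm; leaf 22 mm high, shut it spans y 38 to 9 mm, so a pusher 22 mm wide following the rack at y = -12 mm is clear of it. Pushing the rack past it takes up to 7 N; it drags on the rack's side and snaps shut when the rack's rear is past x = 30 mm.
- pad (a joint): Sprung black rubber pad on the grey block at the far end, m pressed in: 0 = out, 0.0095 = hard stop; 2.5 N per mm. Press it for a moment by 2 to 7 mm, never over 7.5; its pushing the rack back after is fine. The block is clamped elsewhere every time: the rack's front meets the pad with the rack's centre anywhere from bay x = 90 to 115 mm; find it by touch or sight.
- notebook: Blue notebook, 105 x 152 x 14 mm, lying near the desk's front edge. Origin: centre of its underside. Bystander.
- dark_bottle: Small bottle with a black cap, 46 mm across, 85 mm tall, standing behind the rack. Origin: centre of its underside. Bystander.
- marker: Black and white marker pen, 135 mm long, lying near the front edge. Origin: its middle, underside. Bystander.
- tweezers_1: Steel tweezers, 122 mm long, lying near the front edge. Origin: their middle, underside. Bystander.
- plate_1: White 96-well plate, 85 x 128 x 14 mm, lying behind the bay. Origin: centre of its underside. Bystander.

How it is judged:
By the outcome, as a careful person would: the job done as asked, in the order asked, and still so for the second after the job is handed in, with the robot touching nothing.
It also fails if it takes over 67 s, if anything falls off the work surface, if the arm or the gripper's body presses on something with over 40 N, if the wrist force passes 120 N, or if a joint passes its speed limit or range.

ROBOT

A 6-joint arm with a two-finger parallel gripper is mounted at the origin on a cart in front of the work surface, level with it; the furniture and walls round the work are solid. World frame = base frame: x ahead of the robot, y to its left, z up, the work surface at z = 0. Lengths are in m, angles in degrees, forces in N, time in s.
With the tool pointing down it reaches from about 0.3 to 0.775 m from the base axis. Payload 14.6 kg.
Tool frame: the origin (TCP) lies at the very end of the fingers, on their centre line; the grasp point (between the pads) lies 19 mm behind it; z points along the fingers, y is the line along which they close (so a half turn about z gives the same grasp; the last joint's range is limited). The gripper opens to 85 mm and grips with 20 to 120 N. Pads are 22 mm wide; open, the fingers measure 114 mm over their backs; the gripper's body (76 mm by 85 mm) begins 54 mm behind the grasp point. The pads swing forward as they close: fully open they stand 13 mm farther back than shut.
Start: joints at [69.179, 17.183, 87.147, -0, 75.671, -3.816], TCP at [0.161, 0.526, 0.231] pointing down, gripper open.
Joint ranges: [-173.82, 173.82], [-45.26, 126.66], [13.44, 144.39], [-59.66, 239.66], [0, 175.72], [-146.38, 146.38]. Speed limits (degrees/s): [127.2, 127.2, 147.25, 180, 180, 180].

INTERFACE

Orientations are given as [roll, pitch, yaw] about the fixed x, y, z axes, in that order (R = Rz(yaw) Ry(pitch) Rx(roll)).
In Python, from rig import status, cams, workorder gives the robot as it stands.
- The arm moves only by the shell command python3 -m creep 'ROWS' [FORCE]. ROWS is JSON, a list of rows, each an object with "fingers": the opening, from 0 (shut) to 1 (fully open); "linear": the shift along the tool's x, y, z in mm, a list of three; "roll": the turn about the tool's z in degrees. In form: [{"fingers": fingers, "linear": [x, y, z], "roll": roll}, ...]. A call has 1 to 20 rows; each row shifts and turns the commanded pose from where the row before left it, along the tool's axes as they then stand; what a row does not reach is not made up. A row lasts 1/10 s, in which the tool goes at most 50 mm and 8.59 degrees, less where a joint would pass 70% of its speed; a pose out of reach is approached as far as the arm can. A call is refused whole if a number of a shift passes 50 or a number of a turn 8.59, either way. A call with a gripper value outside its range is refused whole. The fingers move at their own pace and stop on an object; FORCE is the grip in N (left out, the last holds). Time passes only in rows, so rows that do not move let the fingers close. It gives the time, the measured TCP pose, the force, the opening and the grip force at its end, in the units of the state.
- status.read_state(): the state, without advancing time (a new reading comes with each control period).
- cams.camera(name): name is "side" or "top"; returns a dict with "image" (420x560x3 uint8, blue, green, red), "mtx" (3x3 intrinsics, pixels), "extrinsics" (4x4, takes a point from camera to world coordinates). Camera axes: x right, y down, z forward; pixel columns grow to the right and rows downward; lengths in m; the calibration is good to about 2 mm. A picture is of the moment at which its call begins. There is no depth.
- workorder.finish_job(): hands the job in; it is judged then, once.
The state is a dict: "time": time; "q": joint angles; "qd": joint speeds; "joint_torque": joint torques, N m; "tool_pos": TCP position; "ee_rot": TCP orientation; "ft_force": force on the tool from outside, world axes, zero at the start; "moment": the same for the moment, N m; "opening": opening from 0.0 (shut) to 1.0 (fully open); "finger_force": force on a finger pad.
Only numpy, scipy, OpenCV 4.12 (cv2) and the standard library are available. Lean on these libraries where they do the work, as an engineer would, in place of code of your own. Each camera call takes 0.05 s, during which the arm holds its last target. There are 200 camera calls.

## Working session

There is one attempt and no reset: what is moved stays moved. The work goes in short steps, Python scripts to look and compute and a shell command to move; the robot and the scene stay as the last step left them, time stands still between calls to the robot, and variables do not carry over. Pictures are saved under pics/ and viewed, at most 10 in all, crops included, and the job is handed in when it is done.

```bash
mkdir -p pics; ls; python3 - <<'E'
from rig import status,cams
import cv2,numpy as np
s=status.read_state();print(s)
for n in("top","side"):
    c=cams.camera(n);cv2.imwrite(f"pics/{n}0.png",c["image"]);np.savez(f"{n}.npz",K=c["mtx"],T=c["extrinsics"]);print(n,np.round(c["mtx"],1).tolist(),np.round(c["extrinsics"],3).tolist())
E
```

```text
pics
{'time': 0.0, 'q': array([ 6.91800360e+01,  1.72170668e+01,  8.71833167e+01,  1.56336031e-03,
        7.56694838e+01, -3.81516255e+00]), 'qd': array([-0.06081059, -0.0408685 , -0.028715  ,  0.12774035, -0.01788291,
        0.01545723]), 'joint_torque': array([ 1.01184611e-03, -5.43503344e+01, -3.61799097e+01, -2.65375348e-05,
        4.00458826e-03,  3.46042350e-05]), 'tool_pos': array([0.16074937, 0.52572324, 0.23068527]), 'ee_rot': array([-1.79930388e+02, -6.15971178e-03,  1.62994807e+02]), 'ft_force': array([-0.23486852, -0.23221376, -0.41814593]), 'moment': array([-0.01618798,  0.01831777, -0.03813584]), 'finger_force': 0.0, 'opening': 0.9946740862579915}
top [[540.6, 0.0, 281.9], [0.0, 540.6, 202.2], [0.0, 0.0, 1.0]] [[0.012, -0.979, 0.205, 0.31], [-1.0, -0.011, 0.007, -0.041], [-0.005, -0.206, -0.979, 1.13], [0.0, 0.0, 0.0, 1.0]]
side [[510.1, 0.0, 282.3], [0.0, 510.1, 201.7], [0.0, 0.0, 1.0]] [[0.984, -0.088, 0.155, 0.38], [-0.178, -0.453, 0.874, -0.939], [-0.007, -0.887, -0.461, 0.518], [0.0, 0.0, 0.0, 1.0]]
```

View pics/top0.png

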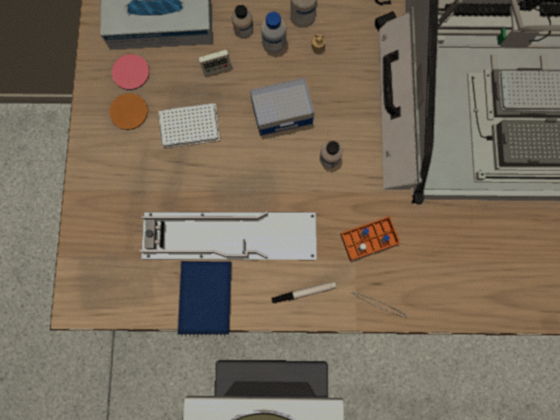

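View pics/side0.png

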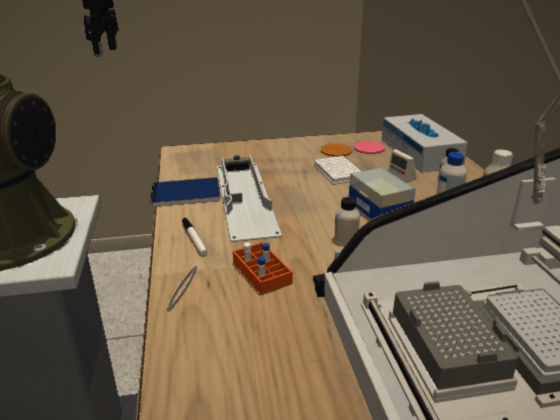

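The top view shows the rack at about (370,239) and the bay from col 142 (the pad end) to 317 (the apron end). Travel is therefore world +y. I'll enlarge both.

```bash
python3 - <<'E'
import cv2,numpy as np
i=cv2.imread("pics/top0.png")
a=cv2.resize(i[205:267,135:330],None,fx=4,fy=4,interpolation=cv2.INTER_CUBIC)
b=cv2.resize(i[210:267,330:410],None,fx=6,fy=6,interpolation=cv2.INTER_CUBIC)[:,:]
o=np.zeros((a.shape[0]+b.shape[0],780,3),np.uint8);o[:a.shape[0],:a.shape[1]]=a;o[a.shape[0]:,:b.shape[1]]=b
cv2.imwrite("pics/crop.png",o);print(o.shape,a.shape)
E
```

```text
(590, 780, 3) (248, 780, 3)
```

View pics/crop.png

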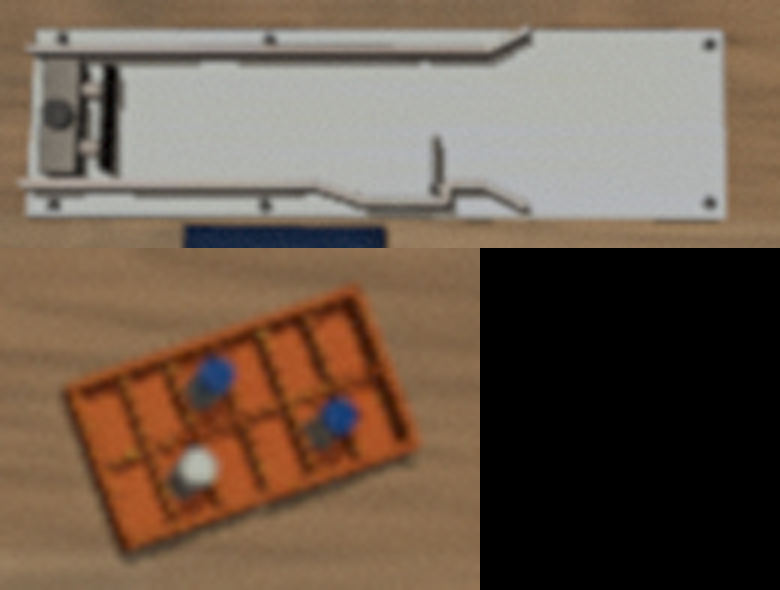

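The crop shows the plate corners at (37,29), (722,29), (725,217) and (26,217). The rack rim corners are at (65,388), (358,287), (418,447) and (126,550), with three vial caps inside. The flap is at (437,165) and the pad face at about x=119.

```bash
cat > h.py <<'E'
import numpy as np
def w(cam,uv,z):
    d=np.load(f"{cam}.npz");K,T=d["K"],d["T"];uv=np.atleast_2d(uv).astype(float)
    r=np.c_[uv,np.ones(len(uv))]@np.linalg.inv(K).T@T[:3,:3].T
    return T[:3,3]+r*((np.atleast_1d(z)-T[2,3])/r[:,2])[:,None]
def fit(P,Q): # model P -> Q 2D rigid
    a=P-P.mean(0);b=Q-Q.mean(0);th=np.arctan2((a[:,0]*b[:,1]-a[:,1]*b[:,0]).sum(),(a*b).sum())
    R=np.array([[np.cos(th),-np.sin(th)],[np.sin(th),np.cos(th)]]);t=Q.mean(0)-R@P.mean(0)
    return R,t,np.degrees(th),(P@R.T+t-Q)*1000
E
python3 - <<'E'
from h import *
A=(np.array([(722,29),(725,217),(26,217),(37,29)])+.5)/4-.5+[135,205]
Q=w("top",A,.005)[:,:2]
P=np.array([(-.15,-.05),(-.15,.05),(.215,.05),(.215,-.05)])
R,t,th,e=fit(P,Q);print("bay",t,th,e.round(1).tolist())
for x in(-.085,.0,.1):print(x,R@[x,0]+t)
f=(np.array([(437,138),(437,190),(119,70),(117,172)])+.5)/4-.5+[135,205]
print("flap,pad in bay",((w("top",f,.025)[:,:2]-t)@R).round(4).tolist())
B=(np.array([(65,388),(358,287),(418,447),(126,550)])-[0,248]+.5)/6-.5+[330,210]
Q=w("top",B,.026)[:,:2];P=np.array([(.03,.054),(.03,-.054),(-.03,-.054),(-.03,.054)])
R2,t2,th2,e=fit(P,Q);print("rack",t2,th2,e.round(1).tolist())
C=(np.array([(216,375),(340,416),(199,467)])-[0,248]+.5)/6-.5+[330,210]
print("vials in rack",((w("top",C,.051)[:,:2]-t2)@R2).round(4).tolist())
E
```

```text
bay [0.47478473 0.04483826] 90.644316111179 [[0.2, -0.9], [-0.2, -0.5], [-0.2, 0.5], [0.1, 0.9]]
-0.085 [ 0.47574057 -0.04015637]
0.0 [0.47478473 0.04483826]
0.1 [0.47366021 0.14483194]
flap,pad in bay [[-0.0005, 0.0112], [-0.0009, 0.038], [0.165, -0.0244], [0.1637, 0.0288]]
rack [ 0.4691069  -0.21518917] 19.725061164020754 [[0.5, 0.4], [0.6, 0.3], [-0.5, -1.0], [-0.6, 0.3]]
vials in rack [[0.0142, 0.008], [-0.0123, -0.0262], [-0.013, 0.0245]]
```

```bash
cat > go.py <<'E'
import sys,numpy as np
from rig import status
from scipy.spatial.transform import Rotation as R
def go(x,y,z,yaw):
    s=status.read_state();r=R.from_euler("xyz",s["ee_rot"],degrees=True)
    d=r.inv().apply(np.array([x,y,z])-s["tool_pos"])*1000
    rv=(r.inv()*R.from_euler("xyz",[180,0,yaw],degrees=True)).as_rotvec(degrees=True)
    print("t",round(s["time"],2),"pos",s["tool_pos"].round(4),s["ee_rot"].round(2),"F",s["ft_force"].round(1),"op",round(s["opening"],3),"gf",round(s["finger_force"],1),"\nlinear",d.round(1),"rot",rv.round(1))
go(*map(float,sys.argv[1:]))
E
python3 go.py .4691 -.2152 .2307 109.7
```

```text
t 0.1 pos [0.1608 0.5257 0.2308] [-179.94   -0.    163.  ] F [ 0.7  0.2 -0.5] op 0.998 gf 0.0 
linear [-511.5 -618.4    0.7] rot [-0.1  0.  53.3]
```

```bash
python3 -m creep '[{"fingers":1,"linear":[-13,-15,0],"roll":0},{"fingers":1,"linear":[-26,-32,0],"roll":0},{"fingers":1,"linear":[-26,-32,0],"roll":0},{"fingers":1,"linear":[-26,-32,0],"roll":0},{"fingers":1,"linear":[-26,-32,0],"roll":0},{"fingers":1,"linear":[-26,-32,0],"roll":0},{"fingers":1,"linear":[-26,-32,0],"roll":0},{"fingers":1,"linear":[-26,-32,0],"roll":0},{"fingers":1,"linear":[-26,-32,0],"roll":0},{"fingers":1,"linear":[-26,-32,0],"roll":0},{"fingers":1,"linear":[-26,-32,0],"roll":0},{"fingers":1,"linear":[-26,-32,0],"roll":0},{"fingers":1,"linear":[-26,-32,0],"roll":0},{"fingers":1,"linear":[-26,-32,0],"roll":0},{"fingers":1,"linear":[-26,-32,0],"roll":0},{"fingers":1,"linear":[-26,-32,0],"roll":0},{"fingers":1,"linear":[-26,-32,0],"roll":0},{"fingers":1,"linear":[-26,-32,0],"roll":0},{"fingers":1,"linear":[-26,-32,0],"roll":0},{"fingers":1,"linear":[-26,-25,0],"roll":0}]' 30; python3 -m creep '[{"fingers":1,"linear":[0,0,0],"roll":7.6},{"fingers":1,"linear":[0,0,10],"roll":7.6},{"fingers":1,"linear":[0,0,10],"roll":7.6},{"fingers":1,"linear":[0,0,20],"roll":7.6},{"fingers":1,"linear":[0,0,20],"roll":7.6},{"fingers":1,"linear":[0,0,20],"roll":7.6},{"fingers":1,"linear":[0,0,20],"roll":7.7},{"fingers":1,"linear":[0,0,0],"roll":0},{"fingers":1,"linear":[0,0,0],"roll":0}]'; python3 go.py .4691 -.2152 .1 109.7; python3 - <<'E'
from rig import cams
import cv2
cv2.imwrite("pics/top1.png",cv2.resize(cams.camera("top")["image"][190:290,310:430],None,fx=5,fy=5,interpolation=cv2.INTER_CUBIC))
E
```

```text
time: 2.1
tool_pos: [0.4657, -0.2135, 0.2309]
ee_rot: [180.0, -0.0, 162.9]
ft_force: [0.4, 0.9, -0.2]
opening: 0.995
finger_force: 0.0
time: 3.0
tool_pos: [0.4656, -0.2114, 0.1316]
ee_rot: [-180.0, -0.0, 109.9]
ft_force: [-0.6, -0.2, -0.4]
opening: 0.999
finger_force: 0.0
t 3.0 pos [ 0.4656 -0.2114  0.1316] [-1.7998e+02 -2.0000e-02  1.0993e+02] F [-0.6 -0.2 -0.4] op 0.999 gf 0.0 
linear [-4.8  2.  31.6] rot [-0.  -0.   0.2]
```

```bash
python3 -m creep '[{"fingers":1,"linear":[-4.8,2,10],"roll":0.2},{"fingers":1,"linear":[0,0,20],"roll":0},{"fingers":1,"linear":[0,0,20],"roll":0},{"fingers":1,"linear":[0,0,20],"roll":0},{"fingers":1,"linear":[0,0,15],"roll":0},{"fingers":1,"linear":[0,0,0],"roll":0},{"fingers":1,"linear":[0,0,0],"roll":0}]'; python3 go.py .4691 -.2152 .006 109.7; python3 - <<'E'
from rig import cams
import cv2
cv2.imwrite("pics/side1.png",cv2.resize(cams.camera("side")["image"][180:320,190:330],None,fx=4,fy=4,interpolation=cv2.INTER_CUBIC))
E
```

```text
time: 3.75
tool_pos: [0.4694, -0.2155, 0.0467]
ee_rot: [180.0, 0.0, 109.5]
ft_force: [0.2, -0.1, 0.8]
opening: 0.999
finger_force: 0.0
t 3.75 pos [ 0.4694 -0.2155  0.0467] [1.7998e+02 2.0000e-02 1.0954e+02] F [ 0.2 -0.1  0.8] op 0.999 gf 0.0 
linear [ 0.4 -0.2 40.7] rot [ 0.   0.  -0.2]
```

View pics/side1.png

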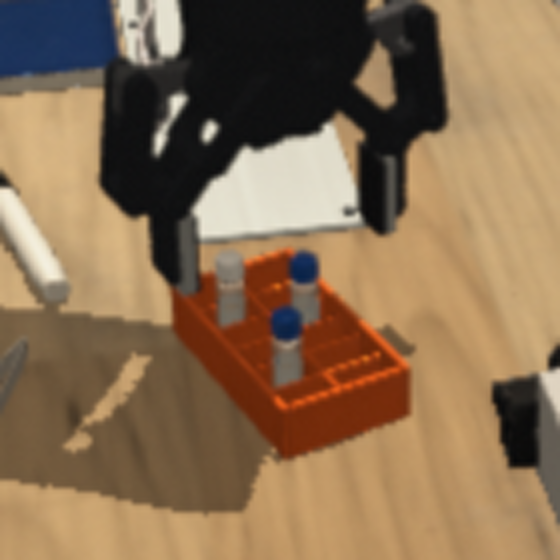

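The fingers straddle the rack with its three vials clear, left finger tip at about (185,285) and right at (385,225). I'll descend and grip.

```bash
python3 -m creep '[{"fingers":1,"linear":[0,0,10],"roll":0},{"fingers":1,"linear":[0,0,10],"roll":0},{"fingers":1,"linear":[0,0,10],"roll":0},{"fingers":1,"linear":[0,0,10],"roll":0},{"fingers":1,"linear":[0,0,0],"roll":0},{"fingers":0.8,"linear":[0,0,0],"roll":0},{"fingers":0.8,"linear":[0,0,0],"roll":0},{"fingers":0.65,"linear":[0,0,0],"roll":0},{"fingers":0.6,"linear":[0,0,0],"roll":0},{"fingers":0.6,"linear":[0,0,0],"roll":0},{"fingers":0.6,"linear":[0,0,0],"roll":0},{"fingers":0.6,"linear":[0,0,0],"roll":0}]' 30; python3 go.py .4691 -.2152 .006 109.7
```

```text
time: 5.0
tool_pos: [0.4694, -0.2154, 0.0069]
ee_rot: [180.0, 0.0, 109.5]
ft_force: [-0.9, 0.5, 5.9]
opening: 0.691
finger_force: 33.3
t 5.0 pos [ 0.4694 -0.2154  0.0069] [1.7996e+02 4.0000e-02 1.0949e+02] F [-0.9  0.5  5.9] op 0.691 gf 33.3 
linear [ 0.3 -0.2  0.9] rot [ 0.   0.  -0.2]
```

```bash
python3 -m creep '[{"fingers":0.6,"linear":[0,0,-3],"roll":0},{"fingers":0.6,"linear":[0,0,-6],"roll":0},{"fingers":0.6,"linear":[0,0,-10],"roll":0},{"fingers":0.6,"linear":[0,0,-10],"roll":0},{"fingers":0.6,"linear":[0,0,-8],"roll":2},{"fingers":0.6,"linear":[0,0,-3],"roll":4},{"fingers":0.6,"linear":[0,0,0],"roll":5},{"fingers":0.6,"linear":[0,0,0],"roll":5},{"fingers":0.6,"linear":[0,0,0],"roll":2.9},{"fingers":0.6,"linear":[0,0,0],"roll":0}]'; python3 go.py .4757 -.0402 .013 90.64
```

```text
time: 6.0
tool_pos: [0.4692, -0.2153, 0.047]
ee_rot: [180.0, 0.0, 90.6]
ft_force: [-0.7, -0.9, -1.4]
opening: 0.688
finger_force: 32.9
t 6.0 pos [ 0.4692 -0.2153  0.047 ] [1.7997e+02 2.0000e-02 9.0550e+01] F [-0.7 -0.9 -1.4] op 0.688 gf 32.9 
linear [175.1   8.2  34. ] rot [ 0.   0.  -0.1]
```

```bash
python3 -m creep '[{"fingers":0.6,"linear":[5,0,0],"roll":0},{"fingers":0.6,"linear":[10,1,0],"roll":0},{"fingers":0.6,"linear":[15,1,0],"roll":0},{"fingers":0.6,"linear":[20,1,0],"roll":0},{"fingers":0.6,"linear":[20,1,0],"roll":0},{"fingers":0.6,"linear":[20,1,0],"roll":0},{"fingers":0.6,"linear":[20,1,0],"roll":0},{"fingers":0.6,"linear":[20,1,0],"roll":0},{"fingers":0.6,"linear":[20,1,0],"roll":0},{"fingers":0.6,"linear":[15,0.2,0],"roll":0},{"fingers":0.6,"linear":[7,0,5],"roll":0},{"fingers":0.6,"linear":[3,0,5],"roll":0},{"fingers":0.6,"linear":[0,0,0],"roll":0},{"fingers":0.6,"linear":[0,0,0],"roll":0}]'; python3 go.py .4757 -.0402 .013 90.64;  python3 - <<'E'
from rig import cams
import cv2,numpy as np
a=cv2.resize(cams.camera("top")["image"][195:275,220:350],None,fx=5,fy=5,interpolation=cv2.INTER_CUBIC)
cv2.imwrite("pics/p2.png",a)
E
```

```text
time: 7.4
tool_pos: [0.4753, -0.0405, 0.0361]
ee_rot: [-180.0, -0.0, 90.6]
ft_force: [0.0, -0.6, -2.5]
opening: 0.694
finger_force: 32.9
t 7.4 pos [ 0.4753 -0.0405  0.0361] [-179.97   -0.     90.58] F [ 0.  -0.6 -2.5] op 0.694 gf 32.9 
linear [ 0.3  0.4 23.1] rot [-0.  -0.  -0.1]
```

View pics/p2.png

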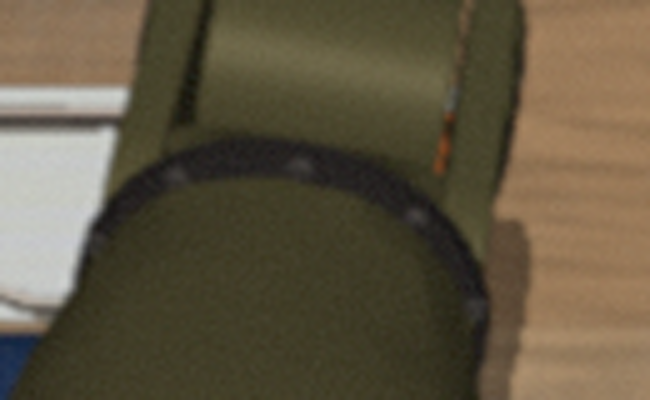

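The arm hides the rack from above here. I'll lower until contact shows in the force, then release.

```bash
python3 -m creep '[{"fingers":0.6,"linear":[0,0.4,6],"roll":0},{"fingers":0.6,"linear":[0,0,6],"roll":0},{"fingers":0.6,"linear":[0,0,5],"roll":0},{"fingers":0.6,"linear":[0,0,3],"roll":0},{"fingers":0.6,"linear":[0,0,1.5],"roll":0},{"fingers":0.6,"linear":[0,0,1.5],"roll":0},{"fingers":0.6,"linear":[0,0,0],"roll":0},{"fingers":0.6,"linear":[0,0,0],"roll":0}]'; python3 go.py .4757 -.0402 .012 90.64
```

```text
time: 8.25
tool_pos: [0.4759, -0.0402, 0.0134]
ee_rot: [180.0, 0.0, 90.6]
ft_force: [-0.6, 0.1, -2.0]
opening: 0.694
finger_force: 32.9
t 8.25 pos [ 0.4759 -0.0402  0.0134] [179.99   0.    90.59] F [-0.6  0.1 -2. ] op 0.694 gf 32.9 
linear [-0.  -0.2  1.4] rot [ 0.  0. -0.]
```

```bash
python3 -m creep '[{"fingers":0.6,"linear":[0,0,0.8],"roll":0},{"fingers":0.6,"linear":[0,0,0.6],"roll":0},{"fingers":0.6,"linear":[0,0,0.4],"roll":0},{"fingers":0.6,"linear":[0,0,0],"roll":0},{"fingers":0.6,"linear":[0,0,0],"roll":0}]'; python3 go.py .4757 -.0402 .012 90.64
```

```text
time: 8.75
tool_pos: [0.4759, -0.0402, 0.0119]
ee_rot: [180.0, 0.0, 90.6]
ft_force: [-4.2, 0.7, 4.8]
opening: 0.692
finger_force: 33.7
t 8.75 pos [ 0.4759 -0.0402  0.0119] [179.99   0.    90.6 ] F [-4.2  0.7  4.8] op 0.692 gf 33.7 
linear [-0.  -0.2 -0.1] rot [ 0.  0. -0.]
```

```bash
python3 -m creep '[{"fingers":0.72,"linear":[0,0,0],"roll":0},{"fingers":0.76,"linear":[0,0,0],"roll":0},{"fingers":0.8,"linear":[0,0,0],"roll":0},{"fingers":0.9,"linear":[0,0,0],"roll":0},{"fingers":0.95,"linear":[0,0,0],"roll":0},{"fingers":0.95,"linear":[0,0,-5],"roll":0},{"fingers":0.95,"linear":[0,0,-15],"roll":0},{"fingers":0.95,"linear":[0,0,-25],"roll":0},{"fingers":0.95,"linear":[0,0,-30],"roll":0},{"fingers":0.95,"linear":[0,0,-30],"roll":0},{"fingers":0.6,"linear":[-20,0,0],"roll":0},{"fingers":0,"linear":[-30,0,0],"roll":0},{"fingers":0,"linear":[-40,0,0],"roll":0},{"fingers":0,"linear":[-40,0,0],"roll":0},{"fingers":0,"linear":[-40,0,0],"roll":0},{"fingers":0,"linear":[-20,0,0],"roll":0}]'
python3 -m creep '[{"fingers":0,"linear":[0,0,0],"roll":8.5},{"fingers":0,"linear":[0,0,0],"roll":8.5},{"fingers":0,"linear":[0,0,0],"roll":8.5},{"fingers":0,"linear":[0,0,0],"roll":8.5},{"fingers":0,"linear":[0,0,0],"roll":8.5},{"fingers":0,"linear":[0,0,0],"roll":8.5},{"fingers":0,"linear":[0,0,0],"roll":8.5},{"fingers":0,"linear":[0,0,0],"roll":8.5},{"fingers":0,"linear":[0,0,0],"roll":8.5},{"fingers":0,"linear":[0,0,0],"roll":8.5},{"fingers":0,"linear":[0,0,0],"roll":5},{"fingers":0,"linear":[0,0,0],"roll":0}]'
python3 go.py .4887 -.122 .014 0.64;  python3 - <<'E'
from rig import cams
import cv2,numpy as np
a=cv2.resize(cams.camera("top")["image"][200:272,220:350],None,fx=6,fy=6,interpolation=cv2.INTER_CUBIC)
cv2.imwrite("pics/p3.png",a)
E
```

```text
time: 10.35
tool_pos: [0.4775, -0.2329, 0.1169]
ee_rot: [180.0, 0.0, 90.5]
ft_force: [-0.0, 0.7, -1.0]
opening: -0.006
finger_force: 0.0
time: 11.55
tool_pos: [0.4778, -0.2301, 0.1168]
ee_rot: [180.0, -0.0, 0.5]
ft_force: [0.5, 0.5, -0.4]
opening: -0.001
finger_force: 0.0
t 11.55 pos [ 0.4778 -0.2301  0.1168] [ 1.8e+02 -1.0e-02  5.2e-01] F [ 0.5  0.5 -0.4] op -0.001 gf 0.0 
linear [  11.9 -108.1  102.8] rot [ 0.  -0.  -0.1]
```

View pics/p3.png

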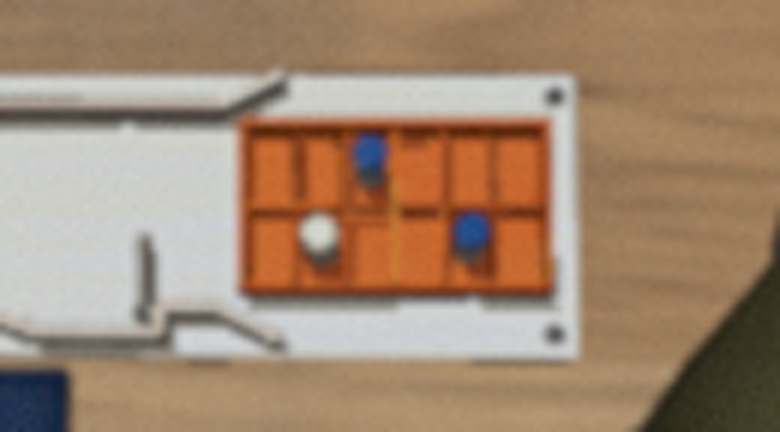

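The rack sits lengthwise on the apron with its rim corners at (240,120), (548,120), (553,292) and (242,292), and all three vials are in it. I'll compute its pose in the bay frame.

```bash
python3 - <<'E'
from h import *
c,s=np.cos(np.radians(90.644)),np.sin(np.radians(90.644));R=np.array([[c,-s],[s,c]]);t=np.array([.47478,.04484])
A=(np.array([(240,120),(242,292),(553,292),(548,120)])+.5)/6-.5+[220,200]
Q=(w("top",A,.031)[:,:2]-t)@R
P=np.array([(.054,-.03),(.054,.03),(-.054,.03),(-.054,-.03)])
r=fit(P,Q);print(r[1:])
W=(np.array([(145,236),(235,107),(177,307)])+.5)/6-.5+[220,200];print(((w("top",W,.028)[:,:2]-t)@R).round(4))
for x in(-.17,-.155,.04,.05):print(x,(R@[x,-.010]+t).round(4))
E
```

```text
(array([-0.08635763,  0.00107466]), np.float64(0.2660010150296949), array([[ 0.59256811, -0.04903662],
       [ 1.54165622,  0.54902046],
       [-0.66236074,  0.06276491],
       [-1.4718636 , -0.56274875]]))
[[-0.0005  0.0112]
 [-0.0309 -0.0337]
 [-0.0118  0.0355]]
-0.17 [ 0.4867 -0.125 ]
-0.155 [ 0.4865 -0.11  ]
0.04 [0.4843 0.0849]
0.05 [0.4842 0.0949]
```

```bash
python3 -m creep '[{"fingers":0,"linear":[-1,-20,10],"roll":0},{"fingers":0,"linear":[-1,-40,20],"roll":0},{"fingers":0,"linear":[-1,-30,25],"roll":0},{"fingers":0,"linear":[-1,-9,25],"roll":0},{"fingers":0,"linear":[0,0,15],"roll":0},{"fingers":0,"linear":[0,0,7],"roll":0},{"fingers":0,"linear":[0,0,2],"roll":0},{"fingers":0,"linear":[0,0,0],"roll":0}]'; python3 go.py .4746 -.115 .013 .64
```

```text
time: 12.4
tool_pos: [0.473, -0.1315, 0.0129]
ee_rot: [180.0, -0.0, 0.6]
ft_force: [0.4, 0.5, 0.0]
opening: 0.0
finger_force: 0.0
t 12.4 pos [ 0.473  -0.1315  0.0129] [ 1.7999e+02 -3.0000e-02  6.2000e-01] F [0.4 0.5 0. ] op 0.0 gf 0.0 
linear [  1.8 -16.5  -0.1] rot [ 0. -0. -0.]
```

```bash
python3 -m creep '[{"fingers":0,"linear":[1.5,-2,0],"roll":0},{"fingers":0,"linear":[0,-2,0],"roll":0},{"fingers":0,"linear":[0,-2,0],"roll":0},{"fingers":0,"linear":[0,-2,0],"roll":0},{"fingers":0,"linear":[0,-2,0],"roll":0},{"fingers":0,"linear":[0,-2,0],"roll":0},{"fingers":0,"linear":[0,-2,0],"roll":0},{"fingers":0,"linear":[0,-2,0],"roll":0},{"fingers":0,"linear":[0,-2,0],"roll":0},{"fingers":0,"linear":[0,-2,0],"roll":0},{"fingers":0,"linear":[0,-2,0],"roll":0},{"fingers":0,"linear":[0,-2,0],"roll":0},{"fingers":0,"linear":[0,-2,0],"roll":0},{"fingers":0,"linear":[0,-2,0],"roll":0},{"fingers":0,"linear":[0,-2,0],"roll":0},{"fingers":0,"linear":[0,-2,0],"roll":0},{"fingers":0,"linear":[0,-2,0],"roll":0},{"fingers":0,"linear":[0,-2,0],"roll":0}]'; python3 go.py .4746 -.005 .013 .64; python3 - <<'E'
from rig import cams
import cv2,numpy as np
a=cv2.resize(cams.camera("side")["image"][140:260,190:310],None,fx=5,fy=5,interpolation=cv2.INTER_CUBIC)
cv2.imwrite("pics/p4.png",a)
E
```

```text
time: 14.2
tool_pos: [0.4739, -0.095, 0.0125]
ee_rot: [180.0, -0.0, 0.6]
ft_force: [0.7, -0.3, -0.0]
opening: -0.0
finger_force: 0.5
t 14.2 pos [ 0.4739 -0.095   0.0125] [180.   -0.    0.6] F [ 0.7 -0.3 -0. ] op -0.0 gf 0.5 
linear [  1.7 -90.   -0.5] rot [ 0. -0. -0.]
```

View pics/p4.png

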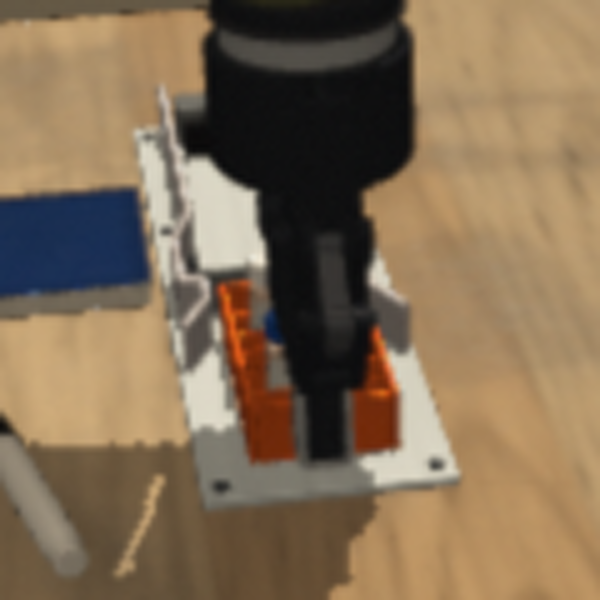

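The closed fingers at (325,460) touch the rack's rear, and the rack is straight in the flare. Its rear bottom corners are at about (250,462) and (398,446).

```bash
python3 - <<'E'
from h import *
c,s=np.cos(np.radians(90.644)),np.sin(np.radians(90.644));R=np.array([[c,-s],[s,c]]);t=np.array([.47478,.04484])
A=(np.array([(250,462),(398,446),(208,508),(458,482)])+.5)/5-.5+[190,140]
print(((w("side",A,.005)[:,:2]-t)@R).round(4))
E
python3 -m creep '[{"fingers":0,"linear":[0.8,-2,-0.5],"roll":0},{"fingers":0,"linear":[0,-2,0],"roll":0},{"fingers":0,"linear":[0,-2,0],"roll":0},{"fingers":0,"linear":[0,-2,0],"roll":0},{"fingers":0,"linear":[0,-2,0],"roll":0},{"fingers":0,"linear":[0,-2,0],"roll":0},{"fingers":0,"linear":[0,-2,0],"roll":0},{"fingers":0,"linear":[0,-2,0],"roll":0},{"fingers":0,"linear":[0,-2,0],"roll":0},{"fingers":0,"linear":[0,-2,0],"roll":0}]'; python3 go.py .4746 -.005 .013 .64
```

```text
[[-0.1217  0.0288]
 [-0.1212 -0.0301]
 [-0.1524  0.0484]
 [-0.1529 -0.0483]]
time: 15.25
tool_pos: [0.4747, -0.0753, 0.0131]
ee_rot: [180.0, -0.0, 0.6]
ft_force: [1.3, -5.9, -0.4]
opening: 0.002
finger_force: 2.6
t 15.25 pos [ 0.4747 -0.0753  0.0131] [ 1.7997e+02 -3.0000e-02  6.0000e-01] F [ 1.3 -5.9 -0.4] op 0.002 gf 2.6 
linear [  0.6 -70.3   0. ] rot [ 0. -0. -0.]
```

```bash
python3 -m creep '[{"fingers":0,"linear":[0,-2,0],"roll":0},{"fingers":0,"linear":[0,-2,0],"roll":0},{"fingers":0,"linear":[0,-2,0],"roll":0},{"fingers":0,"linear":[0,-2,0],"roll":0},{"fingers":0,"linear":[0,-2,0],"roll":0},{"fingers":0,"linear":[0,-2,0],"roll":0},{"fingers":0,"linear":[0,-2,0],"roll":0},{"fingers":0,"linear":[0,-2,0],"roll":0},{"fingers":0,"linear":[0,-2,0],"roll":0},{"fingers":0,"linear":[0,-2,0],"roll":0}]'; python3 -m creep '[{"fingers":0,"linear":[0,-2,0],"roll":0},{"fingers":0,"linear":[0,-2,0],"roll":0},{"fingers":0,"linear":[0,-2,0],"roll":0},{"fingers":0,"linear":[0,-2,0],"roll":0},{"fingers":0,"linear":[0,-2,0],"roll":0},{"fingers":0,"linear":[0,-2,0],"roll":0},{"fingers":0,"linear":[0,-2,0],"roll":0},{"fingers":0,"linear":[0,-2,0],"roll":0},{"fingers":0,"linear":[0,-2,0],"roll":0},{"fingers":0,"linear":[0,-2,0],"roll":0}]'; python3 go.py .4746 -.005 .013 .64
```

```text
time: 16.25
tool_pos: [0.4744, -0.0554, 0.013]
ee_rot: [180.0, -0.0, 0.6]
ft_force: [1.1, -5.3, 0.3]
opening: -0.006
finger_force: 2.8
time: 17.25
tool_pos: [0.4741, -0.0351, 0.013]
ee_rot: [180.0, -0.0, 0.6]
ft_force: [0.3, -4.5, 0.6]
opening: 0.001
finger_force: 2.5
t 17.25 pos [ 0.4741 -0.0351  0.013 ] [ 1.7999e+02 -1.0000e-02  6.0000e-01] F [ 0.3 -4.5  0.6] op 0.001 gf 2.5 
linear [  0.8 -30.1   0. ] rot [ 0. -0. -0.]
```

```bash
python3 -m creep '[{"fingers":0,"linear":[0,-2,0],"roll":0},{"fingers":0,"linear":[0,-2,0],"roll":0},{"fingers":0,"linear":[0,-2,0],"roll":0},{"fingers":0,"linear":[0,-2,0],"roll":0},{"fingers":0,"linear":[0,-2,0],"roll":0},{"fingers":0,"linear":[0,-2,0],"roll":0},{"fingers":0,"linear":[0,-2,0],"roll":0},{"fingers":0,"linear":[0,-2,0],"roll":0},{"fingers":0,"linear":[0,-2,0],"roll":0},{"fingers":0,"linear":[0,-2,0],"roll":0},{"fingers":0,"linear":[0,-2,0],"roll":0},{"fingers":0,"linear":[0,-2,0],"roll":0},{"fingers":0,"linear":[0,-2,0],"roll":0},{"fingers":0,"linear":[0,-1,0],"roll":0}]'; python3 -m creep '[{"fingers":0,"linear":[0,2,0],"roll":0},{"fingers":0,"linear":[0,4,0],"roll":0},{"fingers":0,"linear":[4,0,0],"roll":0},{"fingers":0,"linear":[6,0,0],"roll":0},{"fingers":0,"linear":[3,0,0],"roll":0},{"fingers":0,"linear":[0,0,0],"roll":0}]'; python3 go.py .4868 .0 .013 .64; python3 - <<'E'
from rig import cams
import cv2,numpy as np
a=cv2.resize(cams.camera("side")["image"][130:250,190:310],None,fx=5,fy=5,interpolation=cv2.INTER_CUBIC)
cv2.imwrite("pics/p5.png",a)
E
```

```text
time: 18.65
tool_pos: [0.4738, -0.008, 0.013]
ee_rot: [180.0, -0.0, 0.6]
ft_force: [1.5, -4.2, 1.5]
opening: 0.003
finger_force: 2.4
time: 19.25
tool_pos: [0.4873, -0.014, 0.0129]
ee_rot: [-180.0, -0.0, 0.6]
ft_force: [0.2, 0.9, 0.5]
opening: -0.001
finger_force: 0.0
t 19.25 pos [ 0.4873 -0.014   0.0129] [-1.8e+02 -1.0e-02  6.0e-01] F [0.2 0.9 0.5] op -0.001 gf 0.0 
linear [ -0.3 -14.   -0.1] rot [-0. -0. -0.]
```

View pics/p5.png

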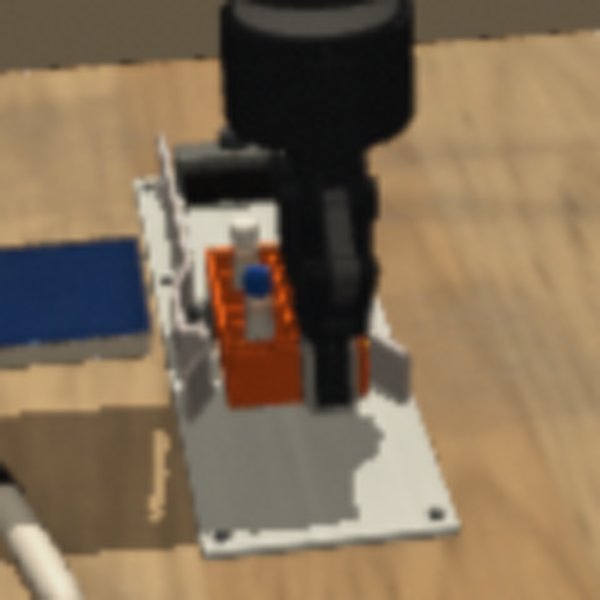

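The rack is well into the channel and straight, with the pusher at (332,405) now on the right side of its rear. I'll push on at y = -12.

```bash
python3 -m creep '[{"fingers":0,"linear":[0,-3,0],"roll":0},{"fingers":0,"linear":[0,-2,0],"roll":0},{"fingers":0,"linear":[0,-2,0],"roll":0},{"fingers":0,"linear":[0,-2,0],"roll":0},{"fingers":0,"linear":[0,-2,0],"roll":0},{"fingers":0,"linear":[0,-2,0],"roll":0},{"fingers":0,"linear":[0,-2,0],"roll":0},{"fingers":0,"linear":[0,-2,0],"roll":0},{"fingers":0,"linear":[0,-2,0],"roll":0},{"fingers":0,"linear":[0,-2,0],"roll":0},{"fingers":0,"linear":[0,-2,0],"roll":0},{"fingers":0,"linear":[0,-2,0],"roll":0}]'; python3 -m creep '[{"fingers":0,"linear":[0,-2,0],"roll":0},{"fingers":0,"linear":[0,-2,0],"roll":0},{"fingers":0,"linear":[0,-2,0],"roll":0},{"fingers":0,"linear":[0,-2,0],"roll":0},{"fingers":0,"linear":[0,-2,0],"roll":0},{"fingers":0,"linear":[0,-2,0],"roll":0},{"fingers":0,"linear":[0,-2,0],"roll":0},{"fingers":0,"linear":[0,-2,0],"roll":0},{"fingers":0,"linear":[0,-2,0],"roll":0},{"fingers":0,"linear":[0,-2,0],"roll":0}]'; python3 go.py .4868 .0 .013 .64
```

```text
time: 20.5
tool_pos: [0.4866, 0.0111, 0.013]
ee_rot: [180.0, -0.0, 0.6]
ft_force: [1.7, -3.4, 0.9]
opening: 0.005
finger_force: 1.6
time: 21.5
tool_pos: [0.4864, 0.0311, 0.013]
ee_rot: [180.0, 0.0, 0.6]
ft_force: [2.6, -4.0, 0.4]
opening: -0.004
finger_force: 2.0
t 21.5 pos [0.4864 0.0311 0.013 ] [180.     0.     0.59] F [ 2.6 -4.   0.4] op -0.004 gf 2.0 
linear [ 0.1 31.1 -0. ] rot [ 0.  0. -0.]
```

```bash
python3 -m creep '[{"fingers":0,"linear":[0,-2,0],"roll":0},{"fingers":0,"linear":[0,-2,0],"roll":0},{"fingers":0,"linear":[0,-2,0],"roll":0},{"fingers":0,"linear":[0,-2,0],"roll":0},{"fingers":0,"linear":[0,-2,0],"roll":0},{"fingers":0,"linear":[0,-2,0],"roll":0},{"fingers":0,"linear":[0,-2,0],"roll":0},{"fingers":0,"linear":[0,-2,0],"roll":0},{"fingers":0,"linear":[0,-2,0],"roll":0},{"fingers":0,"linear":[0,-2,0],"roll":0}]'; python3 -m creep '[{"fingers":0,"linear":[0,-2,0],"roll":0},{"fingers":0,"linear":[0,-2,0],"roll":0},{"fingers":0,"linear":[0,-2,0],"roll":0},{"fingers":0,"linear":[0,-2,0],"roll":0},{"fingers":0,"linear":[0,-2,0],"roll":0},{"fingers":0,"linear":[0,-1,0],"roll":0}]'; python3 go.py .4863 .08 .013 .64
```

```text
time: 22.5
tool_pos: [0.4862, 0.0511, 0.013]
ee_rot: [-180.0, -0.0, 0.6]
ft_force: [3.1, -2.9, 0.4]
opening: 0.0
finger_force: 1.6
time: 23.1
tool_pos: [0.4857, 0.0623, 0.0129]
ee_rot: [-180.0, 0.0, 0.6]
ft_force: [0.2, -3.4, 1.0]
opening: -0.001
finger_force: 1.1
t 23.1 pos [0.4857 0.0623 0.0129] [-1.7999e+02  5.0000e-02  6.1000e-01] F [ 0.2 -3.4  1. ] op -0.001 gf 1.1 
linear [  0.8 -17.7  -0.1] rot [-0.  0. -0.]
```

```bash
c='{"fingers":0,"linear":[0,-1,0],"roll":0}'; python3 -m creep '[{"fingers":0,"linear":[0,-1,0],"roll":0},{"fingers":0,"linear":[0,-1,0],"roll":0},{"fingers":0,"linear":[0,-1,0],"roll":0},{"fingers":0,"linear":[0,-1,0],"roll":0}]' | grep -E "tool_pos|ft_f"; python3 -m creep '[{"fingers":0,"linear":[0,-1,0],"roll":0},{"fingers":0,"linear":[0,-1,0],"roll":0},{"fingers":0,"linear":[0,-1,0],"roll":0}]' | grep -E "tool_pos|ft_f"
```

```text
tool_pos: [0.4859, 0.066, 0.0129]
ft_force: [0.4, -2.1, -0.1]
tool_pos: [0.486, 0.069, 0.013]
ft_force: [-0.8, -1.2, 0.4]
```

```bash
python3 -m creep '[{"fingers":0,"linear":[0,-1,0],"roll":0},{"fingers":0,"linear":[0,-1,0],"roll":0},{"fingers":0,"linear":[0,-1,0],"roll":0},{"fingers":0,"linear":[0,-1,0],"roll":0}]' | grep -E "tool_pos|ft_f"; python3 -m creep '[{"fingers":0,"linear":[0,-1,0],"roll":0},{"fingers":0,"linear":[0,-1,0],"roll":0},{"fingers":0,"linear":[0,-1,0],"roll":0}]' | grep -E "tool_pos|ft_f"
```

```text
tool_pos: [0.4859, 0.073, 0.013]
ft_force: [-0.3, -2.5, 0.2]
tool_pos: [0.4859, 0.076, 0.013]
ft_force: [-0.0, -1.3, 0.4]
```

Still only sliding friction (about 1.8 N), so I'll keep creeping.

```bash
python3 -m creep '[{"fingers":0,"linear":[0,-1,0],"roll":0},{"fingers":0,"linear":[0,-1,0],"roll":0}]' | grep -E "tool_pos|ft_f"; python3 -m creep '[{"fingers":0,"linear":[0,-1,0],"roll":0},{"fingers":0,"linear":[0,-1,0],"roll":0}]' | grep -E "tool_pos|ft_f"
```

```text
tool_pos: [0.4859, 0.078, 0.013]
ft_force: [1.0, -1.4, -0.6]
tool_pos: [0.4859, 0.08, 0.013]
ft_force: [0.3, -0.6, -0.8]
```

```bash
python3 -m creep '[{"fingers":0,"linear":[0,-1,0],"roll":0},{"fingers":0,"linear":[0,-0.5,0],"roll":0}]' | grep -E "tool_pos|ft_f"
```

```text
tool_pos: [0.4859, 0.0815, 0.013]
ft_force: [0.2, -1.2, -0.3]
```

```bash
python3 -m creep '[{"fingers":0,"linear":[0,-1,0],"roll":0},{"fingers":0,"linear":[0,-0.5,0],"roll":0}]' | grep -E "tool_pos|ft_f"; python3 -m creep '[{"fingers":0,"linear":[0,-1,0],"roll":0}]' | grep -E "tool_pos|ft_f"
```

```text
tool_pos: [0.4858, 0.083, 0.013]
ft_force: [-0.6, -0.8, -0.1]
tool_pos: [0.4858, 0.084, 0.013]
ft_force: [0.8, -0.8, 0.1]
```

```bash
python3 -m creep '[{"fingers":0,"linear":[0,-1,0],"roll":0}]' | grep -E "tool_pos|ft_f"; python3 -m creep '[{"fingers":0,"linear":[0,-1,0],"roll":0}]' | grep -E "tool_pos|ft_f"
```

```text
tool_pos: [0.4858, 0.085, 0.013]
ft_force: [-0.6, -0.7, -1.2]
tool_pos: [0.4858, 0.086, 0.013]
ft_force: [0.7, -1.2, -0.0]
```

```bash
python3 -m creep '[{"fingers":0,"linear":[0,-1,0],"roll":0}]' | grep -E "tool_pos|ft_f"; python3 -m creep '[{"fingers":0,"linear":[0,-1,0],"roll":0}]' | grep -E "tool_pos|ft_f"
```

```text
tool_pos: [0.4858, 0.087, 0.013]
ft_force: [-0.1, -1.8, 0.3]
tool_pos: [0.4858, 0.088, 0.013]
ft_force: [-0.3, -0.2, 0.5]
```

```bash
python3 -m creep '[{"fingers":0,"linear":[0,-1,0],"roll":0}]' | grep -E "tool_pos|ft_f"; python3 -m creep '[{"fingers":0,"linear":[0,-1,0],"roll":0}]' | grep -E "tool_pos|ft_f"; python3 - <<'E'
from rig import cams
import cv2,numpy as np
a=cv2.resize(cams.camera("top")["image"][195:270,135:265],None,fx=6,fy=6,interpolation=cv2.INTER_CUBIC)
cv2.imwrite("pics/p6.png",a)
E
```

```text
tool_pos: [0.4858, 0.089, 0.013]
ft_force: [0.5, -0.7, 0.3]
tool_pos: [0.4858, 0.09, 0.013]
ft_force: [0.5, -0.8, -0.2]
```

View pics/p6.png

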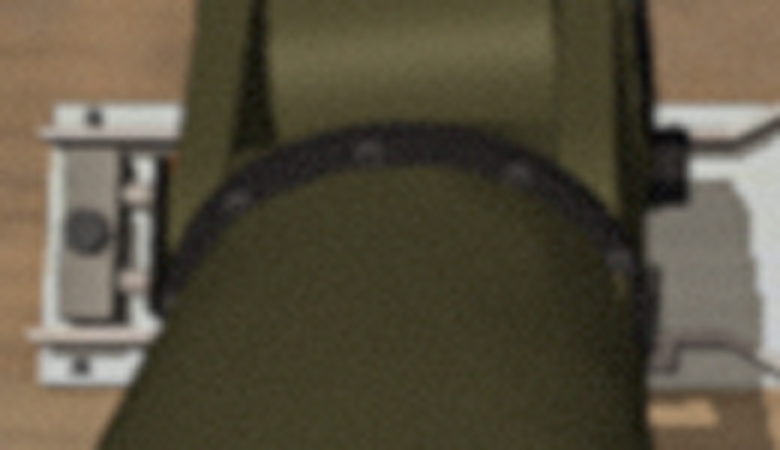

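The pad face is at about x=165, still fully out, and an orange edge shows just beside it at (173,160). Contact is close.

```bash
python3 -m creep '[{"fingers":0,"linear":[0,-1,0],"roll":0}]' | grep -E "tool_pos|ft_f"; python3 -m creep '[{"fingers":0,"linear":[0,-1,0],"roll":0}]' | grep -E "tool_pos|ft_f"
```

```text
tool_pos: [0.4857, 0.091, 0.013]
ft_force: [0.4, -1.2, -0.0]
tool_pos: [0.4857, 0.0919, 0.013]
ft_force: [-0.0, -2.5, 0.0]
```

```bash
python3 -m creep '[{"fingers":0,"linear":[0,-1,0],"roll":0}]' | grep -E "tool_pos|ft_f"; python3 -m creep '[{"fingers":0,"linear":[0,-0.5,0],"roll":0}]' | grep -E "tool_pos|ft_f"
```

```text
tool_pos: [0.4857, 0.0929, 0.0129]
ft_force: [0.1, -4.4, 0.6]
tool_pos: [0.4857, 0.0933, 0.013]
ft_force: [-0.9, -5.7, 1.0]
```

```bash
python3 -m creep '[{"fingers":0,"linear":[0,-0.7,0],"roll":0},{"fingers":0,"linear":[0,-0.7,0],"roll":0}]' | grep -E "tool_pos|ft_f"; python3 -m creep '[{"fingers":0,"linear":[0,-0.5,0],"roll":0},{"fingers":0,"linear":[0,0,0],"roll":0}]' | grep -E "tool_pos|ft_f"
```

```text
tool_pos: [0.4856, 0.0945, 0.013]
ft_force: [-1.4, -7.2, 1.9]
tool_pos: [0.4856, 0.0949, 0.0129]
ft_force: [-1.3, -7.6, 1.2]
```

```bash
python3 -m creep '[{"fingers":0,"linear":[0,-0.6,0],"roll":0},{"fingers":0,"linear":[0,-0.5,0],"roll":0}]' | grep -E "tool_pos|ft_f"; python3 -m creep '[{"fingers":0,"linear":[0,0,0],"roll":0},{"fingers":0,"linear":[0,0,0],"roll":0},{"fingers":0,"linear":[0,0,0],"roll":0}]' | grep -E "tool_pos|ft_f"
```

```text
tool_pos: [0.4855, 0.0957, 0.0129]
ft_force: [-2.0, -11.4, 2.3]
tool_pos: [0.4855, 0.0957, 0.0129]
ft_force: [-1.6, -11.0, 1.5]
```

The pad is pressed about 4 mm (10 to 11 N). I'll back off gently, then lift straight up between the rack and the flap.

```bash
python3 -m creep '[{"fingers":0,"linear":[0,1,0],"roll":0},{"fingers":0,"linear":[0,1,0],"roll":0},{"fingers":0,"linear":[0,1,0],"roll":0},{"fingers":0,"linear":[0,1,0],"roll":0},{"fingers":0,"linear":[0,2,0],"roll":0},{"fingers":0,"linear":[0,3,0],"roll":0},{"fingers":0,"linear":[0,4,0],"roll":0},{"fingers":0,"linear":[0,2,0],"roll":0},{"fingers":0,"linear":[0,0,-5],"roll":0},{"fingers":0,"linear":[0,0,-15],"roll":0},{"fingers":0,"linear":[0,0,-25],"roll":0},{"fingers":0,"linear":[0,0,-35],"roll":0},{"fingers":0,"linear":[0,0,-40],"roll":0},{"fingers":0,"linear":[0,30,-30],"roll":0},{"fingers":0,"linear":[0,40,0],"roll":0},{"fingers":0,"linear":[0,40,0],"roll":0},{"fingers":0,"linear":[0,40,0],"roll":0},{"fingers":0,"linear":[0,40,0],"roll":0},{"fingers":0,"linear":[0,40,0],"roll":0},{"fingers":0,"linear":[0,0,0],"roll":0}]'; python3 - <<'E'
from rig import cams
import cv2,numpy as np
a=cv2.resize(cams.camera("top")["image"][200:310,135:325],None,fx=4,fy=4,interpolation=cv2.INTER_CUBIC)
cv2.imwrite("pics/p7.png",a)
E
```

```text
time: 29.35
tool_pos: [0.488, -0.1521, 0.1633]
ee_rot: [180.0, -0.0, 0.4]
ft_force: [0.2, 0.9, 0.2]
opening: -0.002
finger_force: 0.0
```

View pics/p7.png

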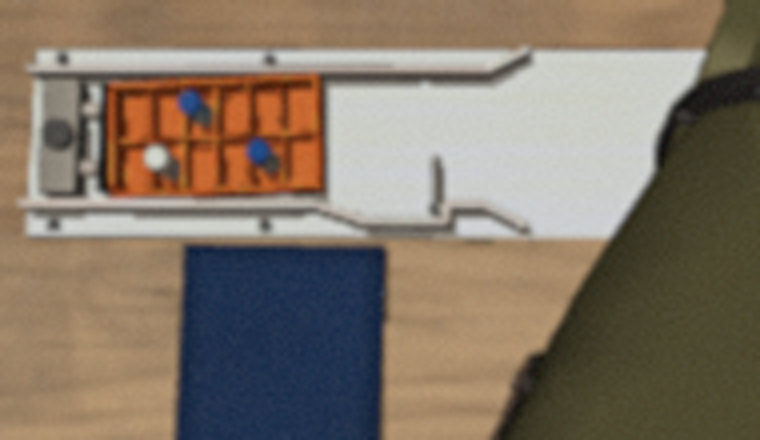

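The rack is inside at (107–322, 75–193) against the pad. The flap is shut at (437,185), all three vials are in, and the notebook hasn't moved. One last numeric check that the pad sprang back, then I hand in.

```bash
python3 - <<'E'
from rig import cams
import cv2
a=cv2.imread("pics/top0.png");b=cams.camera("top")["image"]
for r in (222,235,245):print(a[r,150:170].mean(1).astype(int).tolist(),b[r,150:170].mean(1).astype(int).tolist(),sep="\n")
E
```

```text
[115, 116, 122, 122, 98, 52, 62, 122, 166, 169, 122, 49, 15, 30, 88, 146, 173, 175, 170, 172]
[133, 137, 139, 137, 111, 61, 68, 142, 185, 171, 107, 53, 67, 72, 59, 59, 60, 54, 55, 55]
[61, 50, 50, 72, 60, 37, 60, 105, 146, 128, 68, 22, 6, 35, 98, 153, 177, 178, 176, 177]
[68, 57, 63, 88, 73, 44, 69, 123, 171, 145, 69, 49, 90, 84, 66, 84, 93, 97, 101, 89]
[122, 125, 121, 90, 44, 45, 95, 144, 149, 98, 35, 7, 16, 54, 103, 154, 175, 178, 178, 175]
[139, 143, 140, 105, 51, 48, 113, 169, 167, 111, 43, 42, 87, 83, 49, 43, 91, 110, 122, 115]
```

The pad's back edge is where it was at the start, so it has sprung back. Handing in.

```bash
python3 -c "
from rig import workorder
print(workorder.finish_job())"
```

```text
the job is handed in; nothing more can be done
None
```

The job is handed in at about 29 s: I pushed the rack through the flap and pressed the pad about 4 mm (estimated from the push force and travel). In the last picture the rack was in the bay with all three vials, the flap shut behind it and the pad sprung back; the notebook was in place, but I did not re-check the other desk items.

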